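Pack the glass-knob order

ROBOT

A 7-joint arm with a two-finger parallel gripper is mounted at the origin on the work surface. World frame = base frame: x ahead of the robot, y to its left, z up, the work surface at z = 0. Lengths are in m, angles in rad, forces in N, time in s.
With the tool pointing down it reaches from about 0.4 to 0.85 m from the base axis. Payload 10.4 kg.
Tool frame: the origin (TCP) lies midway between the tips of the shut fingers; the grasp point (between the pads) lies 19 mm behind it; z points along the fingers, y is the line along which they close (so a half turn about z gives the same grasp; the last joint's range is limited). The gripper opens to 87 mm and grips with 3 to 60 N. Pads are 19 mm wide; open, the fingers measure 117 mm over their backs; the gripper's body (75 mm by 190 mm) begins 51 mm behind the grasp point.
Start: joints at [1.078, 0.332, -0.065, 1.46, 0.022, 1.35, -0.088], TCP at [0.283, -0.557, 0.223] pointing down, gripper open.
Joint ranges: [-2.6, 2.6], [-0.5, 2.12], [-1.47, 1.34], [0.16, 2.42], [-1.27, 4.41], [0.06, 2.06], [-2.6, 2.6]. Speed limits (rad/s): [2.22, 2.22, 2.79, 2.79, 3.14, 3.14, 3.14].

INTERFACE

Orientations are given as a unit quaternion [x, y, z, w].
In Python, from plant import get_obs, capture, job_done gives the robot as it stands. The module is installed in compiled form; this text tells all that it offers.
- The arm moves only by the tool servo_tool, never from a script. Its argument "plan" is a list of rows, each a list of 7 numbers: the shift along the tool's x, y, z in units of 30 mm (1.0 is 30 mm), then the turn, a rotation vector about the tool's x, y, z in units of 6 degrees (1.0 is 6 degrees), then the closure, from 0 (fully open) to 1 (shut). In form: [[tx, ty, tz, rx, ry, rz, claw], ...]. A call has 1 to 20 rows; each row is the pose to reach, as a shift and turn from the pose commanded when the call began, along the tool's axes at that moment; what a row does not reach only later rows make up. A row lasts 1/12 s, in which the tool goes at most 41.7 mm and 7.16 degrees, less where a joint would pass 70% of its speed; a pose out of reach is approached as far as the arm can. A call with a gripper value outside its range is refused whole. The fingers move at their own pace and stop on an object; "force" is the grip in N (left out, the last holds). Time passes only in rows, so rows that repeat a pose let the fingers close. It gives the time, the measured TCP pose, the force, the opening and the grip force at its end, in the units of the state.
- get_obs(): the state, without advancing time (a new reading comes with each control period).
- capture(name): name is "side" or "top"; returns a dict with "frame" (400x640x3 uint8, red, green, blue), "camera_matrix" (3x3 intrinsics, pixels), "T" (4x4, takes a point from camera to world coordinates). Camera axes: x right, y up, looking along -z (the intrinsics and any distortion apply to the point x, -y, -z); pixel columns grow to the right and rows downward; lengths in m; the calibration is good to about 2 mm. A picture is of the moment at which its call begins. There is no depth.
- job_done(): hands the job in; it is judged then, once.
The state is a dict: "t": time; "qpos": joint angles; "joint_vel": joint speeds; "tau": joint torques, N m; "tcp_pos": TCP position; "tool_rot": TCP orientation; "ft_force": force on the tool from outside, world axes, zero at the start; "wrist_torque": the same for the moment, N m; "opening": opening from 0.0 (shut) to 1.0 (fully open); "gripper_force": force on a finger pad.
Only numpy, scipy, OpenCV 4.12 (cv2) and the standard library are available. Lean on these libraries where they do the work, as an engineer would, in place of code of your own. Each camera call takes 0.05 s, during which the arm holds its last target. There are 200 camera calls.

TASK

Pack the order of finished glass cabinet knobs: take the four brass-based knobs (blue, red, green and amber) off the pale cooling slab and stand each upright on the inlay of its own colour in the wooden packing tray, setting it down gently rather than dropping it. Leave the two look-alikes with black bases, which belong to another order, standing where they are.

Things in the scene. Friction and masses are not known exactly. Their poses are not given: they have to be found in the camera images.
- blue_knob_center (a point): Cabinet knob, 56 mm tall, 0.15 kg, upright on a brass base disc 48 mm across, 5 mm thick; opaque blue glass body 36 mm across, straight-sided from 13 to 46 mm up, with a brass button 18 mm across on top. Point: on its axis, 28 mm above its underside; z up, yaw meaningless. Part of the order. Starts on a pale slab 10 mm thick, with offcuts up to 10 mm high among the knobs.
- red_knob_center (a point): Cabinet knob, 56 mm tall, 0.15 kg, upright on a brass base disc 48 mm across, 5 mm thick; opaque red glass body 36 mm across, straight-sided from 13 to 46 mm up, with a brass button 18 mm across on top. Point: on its axis, 28 mm above its underside; z up, yaw meaningless. Part of the order. Starts on a pale slab 10 mm thick, with offcuts up to 10 mm high among the knobs.
- green_knob_center (a point): Cabinet knob, 56 mm tall, 0.15 kg, upright on a brass base disc 48 mm across, 5 mm thick; opaque green glass body 36 mm across, straight-sided from 13 to 46 mm up, with a brass button 18 mm across on top. Point: on its axis, 28 mm above its underside; z up, yaw meaningless. Part of the order. Starts on a pale slab 10 mm thick, with offcuts up to 10 mm high among the knobs.
- amber_knob_center (a point): Cabinet knob, 56 mm tall, 0.15 kg, upright on a brass base disc 48 mm across, 5 mm thick; opaque amber glass body 36 mm across, straight-sided from 13 to 46 mm up, with a brass button 18 mm across on top. Point: on its axis, 28 mm above its underside; z up, yaw meaningless. Part of the order. Starts on a pale slab 10 mm thick, with offcuts up to 10 mm high among the knobs.
- blue_black_knob_center (a point): Cabinet knob, 56 mm tall, 0.15 kg, upright on a black base disc 48 mm across, 5 mm thick; opaque blue glass body 36 mm across, straight-sided from 13 to 46 mm up, with a black button 18 mm across on top. Point: on its axis, 28 mm above its underside; z up, yaw meaningless. Look-alike of another order, on the same slab: leave it.
- green_black_knob_center (a point): Cabinet knob, 56 mm tall, 0.15 kg, upright on a black base disc 48 mm across, 5 mm thick; opaque green glass body 36 mm across, straight-sided from 13 to 46 mm up, with a black button 18 mm across on top. Point: on its axis, 28 mm above its underside; z up, yaw meaningless. Look-alike of another order, on the same slab: leave it.
- blue_inlay_top (a point): Plain blue square inlay, 75 mm: floor of one compartment (78 mm square inside) of the fixed wooden packing tray (171 mm square, two by two, 83 mm between centres). Walls 5 mm thick rise 8 mm above the inlay, to 14 mm above the table. Point: centre of the inlay's upper face, 6 mm above the table; x and y along the tray's sides, z up.
- red_inlay_top (a point): Plain red square inlay, 75 mm: floor of one compartment (78 mm square inside) of the fixed wooden packing tray (171 mm square, two by two, 83 mm between centres). Walls 5 mm thick rise 8 mm above the inlay, to 14 mm above the table. Point: centre of the inlay's upper face, 6 mm above the table; x and y along the tray's sides, z up.
- green_inlay_top (a point): Plain green square inlay, 75 mm: floor of one compartment (78 mm square inside) of the fixed wooden packing tray (171 mm square, two by two, 83 mm between centres). Walls 5 mm thick rise 8 mm above the inlay, to 14 mm above the table. Point: centre of the inlay's upper face, 6 mm above the table; x and y along the tray's sides, z up.
- amber_inlay_top (a point): Plain amber square inlay, 75 mm: floor of one compartment (78 mm square inside) of the fixed wooden packing tray (171 mm square, two by two, 83 mm between centres). Walls 5 mm thick rise 8 mm above the inlay, to 14 mm above the table. Point: centre of the inlay's upper face, 6 mm above the table; x and y along the tray's sides, z up.

How it is judged:
By the outcome, as a careful person would: the job done as asked, in the order asked, and still so for the second after the job is handed in, with the robot touching nothing.
It also fails if it takes over 93 s, if anything falls off the work surface, if the arm or the gripper's body presses on something with over 40 N, if the wrist force passes 120 N, or if a joint passes its speed limit or range.

## Working session

There is one attempt and no reset: what is moved stays moved. The work goes in short steps, Python scripts to look and compute and a tool call to move; the robot and the scene stay as the last step left them, time stands still between calls to the robot, and variables do not carry over. Pictures are saved under pics/ and viewed, at most 14 in all, crops included, and the job is handed in when it is done.

Besides the shell and the picture viewer there is one more tool, called after "Emit:" in YAML: its name, and indented under it one key for each argument. servo_tool: Moves the arm, as the interface text tells. Its arguments: {"type":"object","properties":{"plan":{"type":"array"},"force":{"type":"number"}},"required":["plan"]}

```bash
mkdir -p pics; python3 - <<'E'
from plant import get_obs, capture
import cv2,numpy as np
o=get_obs();print({k:np.round(v,3).tolist() for k,v in o.items()})
for n in("top","side"):
    c=capture(n);cv2.imwrite(f"pics/{n}0.png",c["frame"][...,::-1]);print(n,c["camera_matrix"].round(1).tolist(),c["T"].round(3).tolist(),[k for k in c])
E
```

```text
{'t': 0.0, 'qpos': [1.078, 0.333, -0.065, 1.461, 0.022, 1.35, -0.088], 'joint_vel': [-0.001, -0.0, 0.0, 0.0, -0.001, -0.0, -0.0], 'tau': [-0.0, -62.325, 0.024, -38.99, -0.061, 0.04, 0.0], 'tcp_pos': [0.283, -0.557, 0.222], 'tool_rot': [0.973, 0.233, -0.0, -0.001], 'ft_force': [-0.484, 0.855, -0.316], 'wrist_torque': [0.012, 0.034, 0.021], 'gripper_force': 0.0, 'opening': 0.999}
top [[472.8, 0.0, 318.0], [0.0, 472.8, 204.1], [0.0, 0.0, 1.0]] [[-0.002, 0.99, -0.142, 0.442], [-1.0, 0.001, 0.024, 0.013], [0.024, 0.142, 0.99, 0.903], [0.0, 0.0, 0.0, 1.0]] ['frame', 'camera_matrix', 'T']
side [[404.7, 0.0, 316.2], [0.0, 404.7, 198.0], [0.0, 0.0, 1.0]] [[0.982, 0.109, -0.153, 0.431], [-0.187, 0.599, -0.778, -0.601], [0.007, 0.793, 0.609, 0.543], [0.0, 0.0, 0.0, 1.0]] ['frame', 'camera_matrix', 'T']
```

View pics/top0.png

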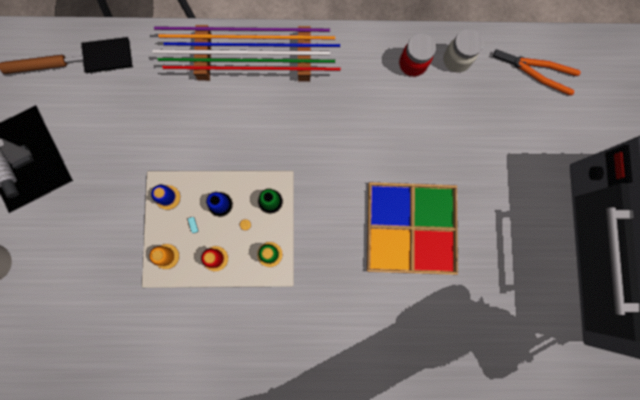

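View pics/side0.png

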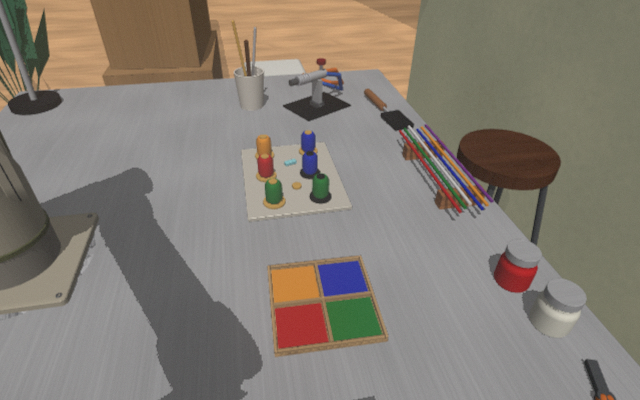

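Top view: the brass knobs are blue (163,195), amber (162,256), red (212,259) and green (268,254). The black-based ones are blue (218,204) and green (269,200). Inlays: blue (391,206), green (434,208), amber (390,250), red (434,251).

```bash
cat > h.py <<'E'
import cv2,numpy as np
from plant import get_obs,capture
def ray(c,u,v,z):
    K,T=c["camera_matrix"],c["T"]
    d=np.linalg.inv(K)@[u,v,1]; d=T[:3,:3]@[d[0],-d[1],-d[2]]; p=T[:3,3]
    return p+d*(z-p[2])/d[2]
def proj(c,P):
    T=c["T"];q=T[:3,:3].T@(np.array(P)-T[:3,3]);q=c["camera_matrix"]@[q[0],-q[1],-q[2]];return q[:2]/q[2]
E
python3 - <<'E'
from h import *
c=capture("top");f=c["frame"];s=capture("side")
hsv=cv2.cvtColor(f,cv2.COLOR_RGB2HSV)
# inlays
H,S,V=[hsv[...,i].astype(int) for i in range(3)]
cols={'blue':(H>105)&(H<135),'green':(H>45)&(H<85),'red':((H<5)|(H>174)),'amber':(H>12)&(H<28)}
for n,m in cols.items():
    m=(m&(S>130)).astype(np.uint8)
    k,_,st,ce=cv2.connectedComponentsWithStats(m)
    for i in range(1,k):
        u,v=ce[i];a=st[i,4]
        if a>15 and 140<u<470 and 160<v<300:
            z=.006 if u>350 else .04
            print(n,a,ce[i].round(1),ray(c,u,v,z).round(4)[:2],"z",z)
    hs=cv2.cvtColor(s["frame"],cv2.COLOR_RGB2HSV)
    Hs=hs[...,0].astype(int);ms={'blue':(Hs>105)&(Hs<135),'green':(Hs>45)&(Hs<85),'red':((Hs<5)|(Hs>174)),'amber':(Hs>12)&(Hs<28)}[n]&(hs[...,1]>130)
    k,_,st,ce=cv2.connectedComponentsWithStats(ms.astype(np.uint8))
    for i in range(1,k):
        u,v=ce[i];a=st[i,4]
        if a>800 and 260<u<390 and 250<v<360: print(' side inlay',n,a,ray(s,u,v,.006).round(4)[:2])
# tray corners, slab
x=cv2.resize(f[160:295,138:300],None,fx=4.9,fy=4.4,interpolation=cv2.INTER_CUBIC)
x=cv2.resize(f[165:290,140:298],None,fx=4.7,fy=4.7,interpolation=cv2.INTER_CUBIC)
cv2.imwrite("pics/crop1.png",x[...,::-1])
y=cv2.resize(s["frame"][120:225,235:355],None,fx=5.5,fy=5.5,interpolation=cv2.INTER_CUBIC)
cv2.imwrite("pics/crop2.png",y[...,::-1])
E
```

```text
blue 241 [164.  195.6] [0.581  0.2746] z 0.04
blue 1446 [390.4 205.5] [ 0.5677 -0.148 ] z 0.006
blue 368 [218.4 203.1] [0.5673 0.1748] z 0.04
 side inlay blue 1258 [ 0.5668 -0.1465]
green 1438 [433.5 207.1] [ 0.5649 -0.2314] z 0.006
green 323 [269.5 200.4] [0.5723 0.0812] z 0.04
green 146 [268.4 253.5] [0.4749 0.0821] z 0.04
red 1500 [433.8 250.3] [ 0.4818 -0.2288] z 0.006
red 189 [212.6 257.8] [0.4674 0.1825] z 0.04
 side inlay red 1902 [ 0.4812 -0.2275]
amber 2529 [398.5 242.2] [ 0.4972 -0.1618] z 0.006
amber 26 [387.5 184. ] [ 0.6098 -0.1435] z 0.006
amber 146 [172.2 199.5] [0.5737 0.2593] z 0.04
amber 57 [158.8 192.4] [0.5868 0.2842] z 0.04
amber 84 [244.9 224.4] [0.5278 0.1256] z 0.04
amber 166 [272.5 255.3] [0.4716 0.0746] z 0.04
amber 563 [164.1 255.9] [0.471  0.2695] z 0.04
amber 151 [220.3 259.1] [0.4651 0.1686] z 0.04
amber 87 [267.1 253. ] [0.4759 0.0845] z 0.04
amber 80 [209.2 257.4] [0.4681 0.1886] z 0.04
 side inlay amber 1472 [ 0.484 -0.144]
```

View pics/crop1.png

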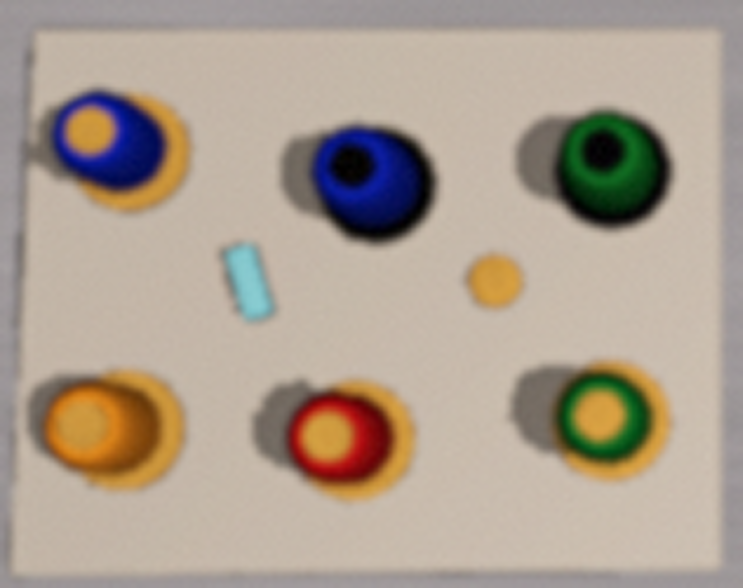

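View pics/crop2.png

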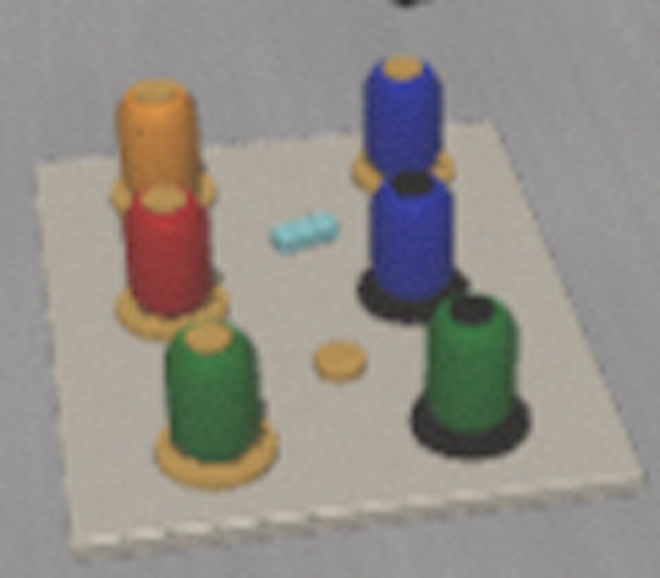

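Crop 1 gives base disc centres of about blue (131,152), amber (126,430), red (354,440), green (611,420), and buttons at (89,130), (82,425), (327,436), (599,415). Crop 2 confirms that all knobs stand upright, and that the offcuts (the cyan stick and the brass disc) are low.

```bash
python3 - <<'E'
from h import *
c=capture("top");s=capture("side")
B=dict(blue=(131,152,89,130),amber=(125.5,430,82,425),red=(354,440,327,436),green=(611,420,599,415),bblack=(375,183,351,165),gblack=(612,169,603,150))
SB=dict(blue=(403,67),amber=(156,91),red=(163,199),green=(208,338),bblack=(412,184),gblack=(472,307))
f=lambda x,o,k:(x+.5)/k-.5+o
for n,(a,b,d,e) in B.items():
    p=SB[n]
    print(n,ray(c,f(a,140,4.7),f(b,165,4.7),.015)[:2].round(4),ray(c,f(d,140,4.7),f(e,165,4.7),.066)[:2].round(4),ray(s,f(p[0],235,5.5),f(p[1],120,5.5),.066)[:2].round(4))
from scipy.spatial.transform import Rotation as R
print(R.from_quat(get_obs()["tool_rot"]).as_matrix().round(4).tolist())
E
```

```text
blue [0.5824 0.2755] [0.5828 0.2765] [0.5812 0.2755]
amber [0.4714 0.2729] [0.4716 0.2741] [0.4707 0.2727]
red [0.4673 0.1831] [0.4674 0.1834] [0.4659 0.182 ]
green [0.4751 0.0819] [0.475  0.0824] [0.4737 0.0808]
bblack [0.57   0.1776] [0.5695 0.1774] [0.5676 0.1758]
gblack [0.5758 0.0827] [0.5754 0.0822] [0.5744 0.0834]
[[0.8917, 0.4527, -0.0002], [0.4527, -0.8917, 0.0004], [-0.0, -0.0004, -1.0]]
```

Emit:
servo_tool:
  plan:
    - [0.25,-0.24,0,0,0,-0.21,0.15]
    - [0.63,-0.6,0,0,0,-0.53,0.15]
    - [1.26,-1.2,0,0,0,-1.05,0.15]
    - [1.9,-1.8,0,0,0,-1.6,0.15]
    - [2.5,-2.4,0,0,0,-2.1,0.15]
    - [3.3,-3.1,0,0,0,-2.7,0.15]
    - [4.0,-3.8,0,0,0,-3.4,0.15]
    - [4.8,-4.6,0,0,0,-4.0,0.15]
    - [5.5,-5.3,0,0,0,-4.6,0.15]
    - [6.3,-6.0,0,0,0,-5.2,0.15]
    - [7.0,-6.7,0,0,0,-5.9,0.15]
    - [7.8,-7.4,0,0,0,-6.5,0.15]
    - [8.6,-8.2,0,0,0,-7.1,0.15]
    - [9.3,-8.9,0,0,0,-7.8,0.15]
    - [10.1,-9.6,0,0,0,-8.4,0.15]
    - [10.8,-10.3,0,0,0,-9.0,0.15]
    - [11.5,-10.9,0,0,0,-9.6,0.15]
    - [12.0,-11.4,0,0,0,-10.0,0.15]
    - [12.3,-11.8,0,0,0,-10.3,0.15]
    - [12.6,-12.0,0,0,0,-10.5,0.15]
  force: 20

```text
t: 1.97
tcp_pos: [0.4568, -0.0635, 0.2226]
tool_rot: [0.706, 0.708, -0.0, 0.0]
ft_force: [-0.1, 0.1, 0.1]
opening: 0.845
gripper_force: 0.0
```

Emit:
servo_tool:
  plan:
    - [0.3,0.1,0.1,0,0,0,0.15]
    - [0.8,0.3,0.2,0,0,0,0.15]
    - [1.5,0.6,0.5,0,0,0,0.15]
    - [2.3,0.9,0.8,0,0,0,0.15]
    - [3.1,1.2,1.0,0,0,0,0.15]
    - [3.9,1.5,1.2,0,0,0,0.15]
    - [4.7,1.8,1.4,0,0,0,0.15]
    - [5.5,2.1,1.7,0,0,0,0.15]
    - [6.3,2.4,1.9,0,0,0,0.15]
    - [7.1,2.7,2.2,0,0,0,0.15]
    - [7.9,3.0,2.4,0,0,0,0.15]
    - [8.7,3.3,2.6,0,0,0,0.15]
    - [9.5,3.5,2.8,0,0,0,0.15]
    - [10.2,3.75,3.0,0,0,0,0.15]
    - [10.7,3.95,3.2,0,0,0,0.15]
    - [11.05,4.08,3.3,0,0,0,0.15]
    - [11.2,4.13,3.35,0,0,0,0.15]
    - [11.3,4.17,3.4,0,0,0,0.15]
    - [11.3,4.17,3.4,0,0,0,0.15]

```text
t: 3.55
tcp_pos: [0.5828, 0.2731, 0.1203]
tool_rot: [0.708, 0.706, -0.0, 0.0]
ft_force: [0.6, -0.2, -0.7]
opening: 0.851
gripper_force: 0.0
```

```bash
python3 - <<'E'
from h import *
from scipy.spatial.transform import Rotation as R
o=get_obs();print(o["tcp_pos"].round(4),R.from_quat(o["tool_rot"]).as_matrix().round(4).tolist(),o["qpos"].round(2),o["opening"])
s=capture("side")["frame"][20:270,160:460]
cv2.imwrite("pics/a.png",cv2.resize(s,None,fx=2.4,fy=2.4)[...,::-1])
E
```

```text
[0.5828 0.2731 0.1203] [[0.0023, 1.0, -0.0002], [1.0, -0.0023, -0.0005], [-0.0005, -0.0002, -1.0]] [ 0.    0.54 -0.7   1.5   0.36  1.23 -0.75] 0.8507071511081835
```

View pics/a.png

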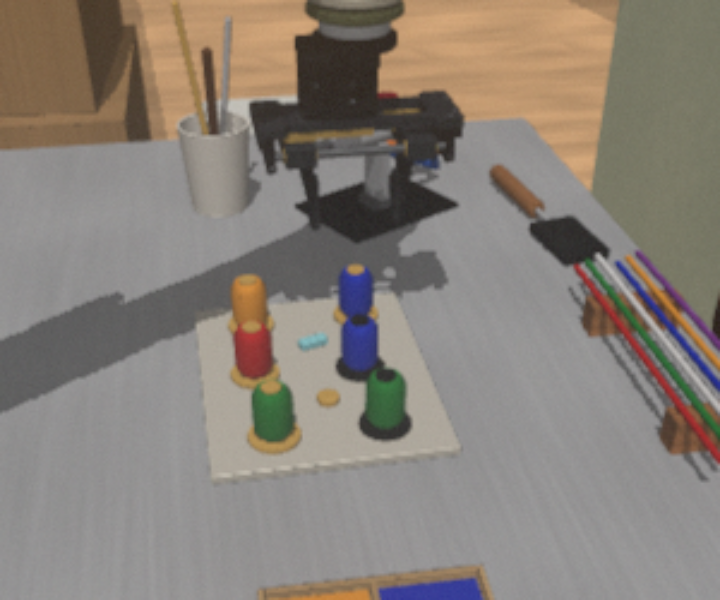

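The fingers straddle the blue knob along x, as wanted. I'll descend and grip.

Emit:
servo_tool:
  plan:
    - [0.05,-0.02,0.2,0,0,0,0.15]
    - [0.09,-0.03,0.5,0,0,0,0.15]
    - [0.09,-0.03,0.9,0,0,0,0.15]
    - [0.09,-0.03,1.3,0,0,0,0.15]
    - [0.09,-0.03,1.7,0,0,0,0.15]
    - [0.09,-0.03,2.1,0,0,0,0.15]
    - [0.09,-0.03,2.5,0,0,0,0.15]
    - [0.09,-0.03,2.8,0,0,0,0.15]
    - [0.09,-0.03,3.0,0,0,0,0.15]
    - [0.09,-0.03,3.14,0,0,0,0.15]
    - [0.09,-0.03,3.14,0,0,0,0.15]
    - [0.09,-0.03,3.14,0,0,0,0.4]
    - [0.09,-0.03,3.14,0,0,0,0.5]
    - [0.09,-0.03,3.14,0,0,0,0.6]
    - [0.09,-0.03,3.14,0,0,0,0.7]
    - [0.09,-0.03,3.14,0,0,0,0.8]
    - [0.09,-0.03,3.14,0,0,0,1]
    - [0.09,-0.03,3.14,0,0,0,1]
  force: 20

```text
t: 5.1
tcp_pos: [0.5819, 0.2763, 0.0265]
tool_rot: [0.708, 0.707, 0.0, 0.0]
ft_force: [0.2, 0.4, 0.7]
opening: 0.407
gripper_force: 20.6
```

Emit:
servo_tool:
  plan:
    - [0,0,-0.1,0,0,0,1]
    - [0,0,-0.3,0,0,0,1]
    - [0,0,-0.7,0,0,0,1]
    - [0,0,-1.2,0,0,0,1]
    - [0,0,-1.7,0,0,0,1]
    - [0,0,-2.2,0,0,0,1]
    - [0,0,-2.7,0,0,0,1]
    - [0,0,-3.0,0,0,0,1]
    - [-0.15,0,-3.1,0,0,0,1]
    - [-0.4,0,-3.1,0,0,0,1]
    - [-0.8,0,-3.1,0,0,0,1]
    - [-1.3,-0.05,-3.1,0,0,0,1]
    - [-1.8,-0.1,-3.1,0,0,0,1]
    - [-2.4,-0.1,-3.1,0,0,0,1]
    - [-3.0,-0.1,-3.1,0,0,0,1]
    - [-3.6,-0.15,-3.1,0,0,0,1]
    - [-4.2,-0.15,-3.1,0,0,0,1]
    - [-4.7,-0.2,-3.1,0,0,0,1]
    - [-5.0,-0.2,-3.1,0,0,0,1]
    - [-5.1,-0.2,-3.1,0,0,0,1]

```text
t: 6.77
tcp_pos: [0.5753, 0.1201, 0.1185]
tool_rot: [0.709, 0.705, -0.001, 0.0]
ft_force: [-0.2, 0.2, -0.8]
opening: 0.406
gripper_force: 20.0
```

Emit:
servo_tool:
  plan:
    - [-0.2,0,0,0,0,0,1]
    - [-0.6,0,0,0,0,0,1]
    - [-1.1,0,0,0,0,0,1]
    - [-1.7,-0.05,0,0,0,0,1]
    - [-2.3,-0.05,0,0,0,0,1]
    - [-2.9,-0.1,0,0,0,0,1]
    - [-3.5,-0.1,0,0,0,0,1]
    - [-4.1,-0.1,0,0,0,0,1]
    - [-4.7,-0.15,0,0,0,0,1]
    - [-5.3,-0.15,0,0,0,0,1]
    - [-5.9,-0.2,0,0,0,0,1]
    - [-6.5,-0.2,0,0,0,0,1]
    - [-7.1,-0.2,0,0,0,0,1]
    - [-7.6,-0.25,0,0,0,0,1]
    - [-8.1,-0.25,0,0,0,0,1]
    - [-8.5,-0.3,0,0,0,0,1]
    - [-8.8,-0.3,0,0,0,0,1]
    - [-9.0,-0.3,0,0,0,0,1]
    - [-9.0,-0.3,0,0,0,0,1]
    - [-9.0,-0.3,0,0,0,0,1]

```text
t: 8.43
tcp_pos: [0.5662, -0.1461, 0.1193]
tool_rot: [0.707, 0.707, 0.0, -0.0]
ft_force: [-0.0, 0.4, -1.0]
opening: 0.408
gripper_force: 20.0
```

Emit:
servo_tool:
  plan:
    - [-0.04,0.04,0.2,0,0,0,1]
    - [-0.04,0.04,0.6,0,0,0,1]
    - [-0.04,0.04,1.0,0,0,0,1]
    - [-0.04,0.04,1.4,0,0,0,1]
    - [-0.04,0.04,1.8,0,0,0,1]
    - [-0.04,0.04,2.2,0,0,0,1]
    - [-0.04,0.04,2.5,0,0,0,1]
    - [-0.04,0.04,2.75,0,0,0,1]
    - [-0.04,0.04,2.9,0,0,0,1]
    - [-0.04,0.04,3.0,0,0,0,1]
    - [-0.04,0.04,3.07,0,0,0,1]
    - [-0.04,0.04,3.12,0,0,0,1]
    - [-0.04,0.04,3.16,0,0,0,1]
    - [-0.04,0.04,3.19,0,0,0,1]
    - [-0.04,0.04,3.19,0,0,0,1]
    - [-0.04,0.04,3.19,0,0,0,1]

```text
t: 9.77
tcp_pos: [0.5674, -0.1479, 0.0239]
tool_rot: [0.708, 0.707, 0.0, 0.0]
ft_force: [-0.8, -0.2, -1.1]
opening: 0.406
gripper_force: 20.0
```

Emit:
servo_tool:
  plan:
    - [0,0,0.02,0,0,0,1]
    - [0,0,0.04,0,0,0,1]
    - [0,0,0.05,0,0,0,1]
    - [0,0,0.05,0,0,0,1]

```text
t: 10.1
tcp_pos: [0.5674, -0.1479, 0.0224]
tool_rot: [0.708, 0.707, -0.0, 0.0]
ft_force: [-2.7, 0.9, 1.7]
opening: 0.407
gripper_force: 20.0
```

Emit:
servo_tool:
  plan:
    - [0,0,0,0,0,0,0.55]
    - [0,0,0,0,0,0,0.5]
    - [0,0,0,0,0,0,0.4]
    - [0,0,0,0,0,0,0.3]
    - [0,0,0,0,0,0,0.3]
    - [0,0,0,0,0,0,0.3]
    - [0,0,-0.2,0,0,0,0.3]
    - [0,0,-0.5,0,0,0,0.3]
    - [0,0,-0.9,0,0,0,0.3]
    - [0,0,-1.4,0,0,0,0.3]
    - [0,0,-1.9,0,0,0,0.3]
    - [0,0,-2.4,0,0,0,0.3]
    - [0,0,-2.9,0,0,0,0.3]
    - [0,0,-3.2,0,0,0,0.3]
    - [0,0,-3.25,0,0,0,0.15]
    - [0,0,-3.25,0,0,0,0.15]

```text
t: 11.43
tcp_pos: [0.5677, -0.148, 0.1205]
tool_rot: [0.708, 0.707, 0.0, 0.001]
ft_force: [-0.4, 0.1, -0.5]
opening: 0.781
gripper_force: 0.0
```

```bash
python3 - <<'E'
from h import *
o=get_obs();print(o["tcp_pos"].round(4),o["opening"])
s=capture("side")["frame"][100:380,160:460]
cv2.imwrite("pics/b.png",cv2.resize(s,None,fx=2,fy=2)[...,::-1])
E
```

```text
[ 0.5677 -0.148   0.1205] 0.7807922702328643
```

View pics/b.png

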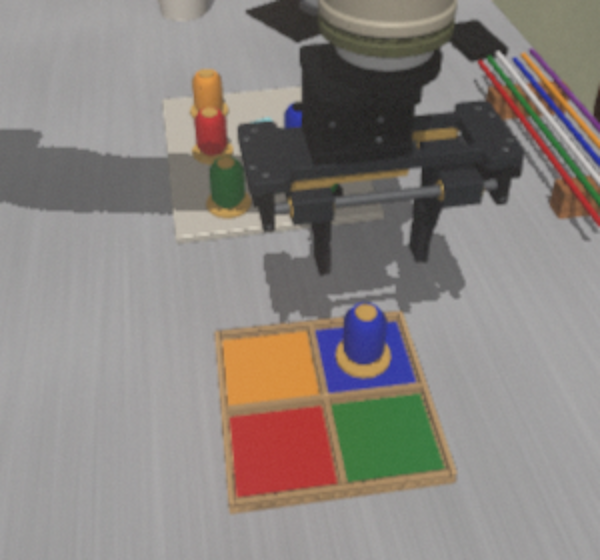

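The blue knob stands upright near the middle of the blue inlay. Next is red.

Emit:
servo_tool:
  plan:
    - [0.2,-0.1,0,0,0,0,0.15]
    - [0.6,-0.2,0,0,0,0,0.15]
    - [1.2,-0.4,0,0,0,0,0.15]
    - [1.9,-0.6,0,0,0,0,0.15]
    - [2.7,-0.8,0,0,0,0,0.15]
    - [3.5,-1.05,0,0,0,0,0.15]
    - [4.3,-1.3,0,0,0,0,0.15]
    - [5.1,-1.55,0,0,0,0,0.15]
    - [5.9,-1.8,0,0,0,0,0.15]
    - [6.7,-2.05,0,0,0,0,0.15]
    - [7.5,-2.3,0,0,0,0,0.15]
    - [8.3,-2.55,0,0,0,0,0.15]
    - [9.1,-2.8,0,0,0,0,0.15]
    - [9.8,-3.0,0,0,0,0,0.15]
    - [10.4,-3.2,0,0,0,0,0.15]
    - [10.8,-3.3,0,0,0,0,0.15]
    - [11.0,-3.35,0,0,0,0,0.15]
    - [11.02,-3.36,0,0,0,0,0.15]
    - [11.02,-3.36,0,0,0,0,0.15]
    - [11.02,-3.36,0,0,0,0,0.15]

```text
t: 13.15
tcp_pos: [0.4671, 0.182, 0.1194]
tool_rot: [0.708, 0.706, -0.0, 0.0]
ft_force: [-0.0, -0.5, -0.2]
opening: 0.852
gripper_force: 0.0
```

Emit:
servo_tool:
  plan:
    - [0.02,0,0.2,0,0,0,0.15]
    - [0.02,0,0.5,0,0,0,0.15]
    - [0.02,0,0.9,0,0,0,0.15]
    - [0.02,0,1.3,0,0,0,0.15]
    - [0.02,0,1.7,0,0,0,0.15]
    - [0.02,0,2.1,0,0,0,0.15]
    - [0.02,0,2.5,0,0,0,0.15]
    - [0.02,0,2.8,0,0,0,0.15]
    - [0.02,0,3.0,0,0,0,0.15]
    - [0.02,0,3.1,0,0,0,0.15]
    - [0.02,0,3.1,0,0,0,0.15]
    - [0.02,0,3.1,0,0,0,0.4]
    - [0.02,0,3.1,0,0,0,0.5]
    - [0.02,0,3.1,0,0,0,0.6]
    - [0.02,0,3.1,0,0,0,0.7]
    - [0.02,0,3.1,0,0,0,0.8]
    - [0.02,0,3.1,0,0,0,1]
    - [0.02,0,3.1,0,0,0,1]
  force: 20

```text
t: 14.65
tcp_pos: [0.4671, 0.1835, 0.0267]
tool_rot: [0.708, 0.707, 0.0, 0.0]
ft_force: [-0.4, 0.6, 1.4]
opening: 0.407
gripper_force: 20.2
```

Emit:
servo_tool:
  plan:
    - [0,0,-0.1,0,0,0,1]
    - [0,0,-0.3,0,0,0,1]
    - [0,0,-0.7,0,0,0,1]
    - [0,0,-1.2,0,0,0,1]
    - [0,0,-1.7,0,0,0,1]
    - [0,0,-2.2,0,0,0,1]
    - [0,0,-2.7,0,0,0,1]
    - [0,0,-3.0,0,0,0,1]
    - [-0.15,0,-3.1,0,0,0,1]
    - [-0.4,0,-3.1,0,0,0,1]
    - [-0.8,0,-3.1,0,0,0,1]
    - [-1.3,0.05,-3.1,0,0,0,1]
    - [-1.8,0.1,-3.1,0,0,0,1]
    - [-2.4,0.1,-3.1,0,0,0,1]
    - [-3.0,0.1,-3.1,0,0,0,1]
    - [-3.6,0.15,-3.1,0,0,0,1]
    - [-4.2,0.15,-3.1,0,0,0,1]
    - [-4.7,0.2,-3.1,0,0,0,1]
    - [-5.0,0.2,-3.1,0,0,0,1]
    - [-5.1,0.2,-3.1,0,0,0,1]

```text
t: 16.32
tcp_pos: [0.4722, 0.0284, 0.1189]
tool_rot: [0.709, 0.706, -0.001, -0.0]
ft_force: [0.1, 0.0, -1.9]
opening: 0.404
gripper_force: 20.0
```

Emit:
servo_tool:
  plan:
    - [-0.2,0,0,0,0,0,1]
    - [-0.6,0,0,0,0,0,1]
    - [-1.1,0,0,0,0,0,1]
    - [-1.7,0.05,0,0,0,0,1]
    - [-2.3,0.05,0,0,0,0,1]
    - [-2.9,0.1,0,0,0,0,1]
    - [-3.5,0.1,0,0,0,0,1]
    - [-4.1,0.1,0,0,0,0,1]
    - [-4.7,0.15,0,0,0,0,1]
    - [-5.3,0.15,0,0,0,0,1]
    - [-5.9,0.2,0,0,0,0,1]
    - [-6.5,0.2,0,0,0,0,1]
    - [-7.1,0.2,0,0,0,0,1]
    - [-7.6,0.25,0,0,0,0,1]
    - [-8.0,0.25,0,0,0,0,1]
    - [-8.3,0.3,0,0,0,0,1]
    - [-8.5,0.3,0,0,0,0,1]
    - [-8.6,0.3,0,0,0,0,1]
    - [-8.6,0.3,0,0,0,0,1]
    - [-8.6,0.3,0,0,0,0,1]

```text
t: 17.98
tcp_pos: [0.4815, -0.2268, 0.1196]
tool_rot: [0.707, 0.707, 0.0, -0.0]
ft_force: [-0.0, 0.2, -0.5]
opening: 0.404
gripper_force: 20.0
```

Emit:
servo_tool:
  plan:
    - [-0.04,0,0.2,0,0,0,1]
    - [-0.04,0,0.6,0,0,0,1]
    - [-0.04,0,1.0,0,0,0,1]
    - [-0.04,0,1.4,0,0,0,1]
    - [-0.04,0,1.8,0,0,0,1]
    - [-0.04,0,2.2,0,0,0,1]
    - [-0.04,0,2.5,0,0,0,1]
    - [-0.04,0,2.75,0,0,0,1]
    - [-0.04,0,2.9,0,0,0,1]
    - [-0.04,0,3.0,0,0,0,1]
    - [-0.04,0,3.07,0,0,0,1]
    - [-0.04,0,3.12,0,0,0,1]
    - [-0.04,0,3.15,0,0,0,1]
    - [-0.04,0,3.17,0,0,0,1]
    - [-0.04,0,3.19,0,0,0,1]
    - [-0.04,0,3.21,0,0,0,1]
    - [-0.04,0,3.22,0,0,0,1]
    - [-0.04,0,3.23,0,0,0,1]
    - [-0.04,0,3.23,0,0,0,1]

```text
t: 19.57
tcp_pos: [0.4814, -0.2288, 0.0228]
tool_rot: [0.708, 0.707, -0.0, 0.0]
ft_force: [0.1, 0.3, -1.5]
opening: 0.41
gripper_force: 20.0
```

Emit:
servo_tool:
  plan:
    - [0,0,0.01,0,0,0,1]
    - [0,0,0.02,0,0,0,1]
    - [0,0,0.02,0,0,0,1]

```text
t: 19.82
tcp_pos: [0.4815, -0.2288, 0.0227]
tool_rot: [0.708, 0.707, -0.0, 0.0]
ft_force: [-2.4, 2.0, 5.4]
opening: 0.409
gripper_force: 20.0
```

Contact. I'll release, lift, then go to green.

Emit:
servo_tool:
  plan:
    - [0,0,0,0,0,0,0.55]
    - [0,0,0,0,0,0,0.5]
    - [0,0,0,0,0,0,0.4]
    - [0,0,0,0,0,0,0.3]
    - [0,0,0,0,0,0,0.3]
    - [0,0,0,0,0,0,0.3]
    - [0,0,-0.2,0,0,0,0.3]
    - [0,0,-0.5,0,0,0,0.3]
    - [0,0,-0.9,0,0,0,0.3]
    - [0,0,-1.4,0,0,0,0.3]
    - [0,0,-1.9,0,0,0,0.3]
    - [0,0,-2.4,0,0,0,0.3]
    - [0,0,-2.9,0,0,0,0.3]
    - [0,0,-3.2,0,0,0,0.3]
    - [0,0,-3.25,0,0,0,0.15]
    - [0,0,-3.25,0,0,0,0.15]

```text
t: 21.15
tcp_pos: [0.4818, -0.2289, 0.1205]
tool_rot: [0.708, 0.707, 0.0, 0.001]
ft_force: [0.6, 0.4, -0.5]
opening: 0.784
gripper_force: 0.0
```

Emit:
servo_tool:
  plan:
    - [0.2,0,0,0,0,0,0.15]
    - [0.6,0,0,0,0,0,0.15]
    - [1.2,0,0,0,0,0,0.15]
    - [1.9,-0.05,0,0,0,0,0.15]
    - [2.6,-0.05,0,0,0,0,0.15]
    - [3.3,-0.1,0,0,0,0,0.15]
    - [4.0,-0.1,0,0,0,0,0.15]
    - [4.7,-0.1,0,0,0,0,0.15]
    - [5.4,-0.12,0,0,0,0,0.15]
    - [6.1,-0.14,0,0,0,0,0.15]
    - [6.8,-0.16,0,0,0,0,0.15]
    - [7.5,-0.18,0,0,0,0,0.15]
    - [8.2,-0.2,0,0,0,0,0.15]
    - [8.9,-0.22,0,0,0,0,0.15]
    - [9.5,-0.24,0,0,0,0,0.15]
    - [10.0,-0.24,0,0,0,0,0.15]
    - [10.3,-0.24,0,0,0,0,0.15]
    - [10.36,-0.24,0,0,0,0,0.15]
    - [10.36,-0.24,0,0,0,0,0.15]
    - [10.36,-0.24,0,0,0,0,0.15]

```text
t: 22.82
tcp_pos: [0.4745, 0.0814, 0.1193]
tool_rot: [0.708, 0.706, -0.0, -0.0]
ft_force: [-0.0, -0.8, 0.7]
opening: 0.854
gripper_force: 0.0
```

```bash
python3 - <<'E'
from h import *
o=get_obs();print(o["tcp_pos"].round(4),o["opening"])
s=capture("side")["frame"][100:380,160:460]
cv2.imwrite("pics/c.png",cv2.resize(s,None,fx=2,fy=2)[...,::-1])
E
```

```text
[0.4745 0.0814 0.1193] 0.8537978779542221
```

View pics/c.png

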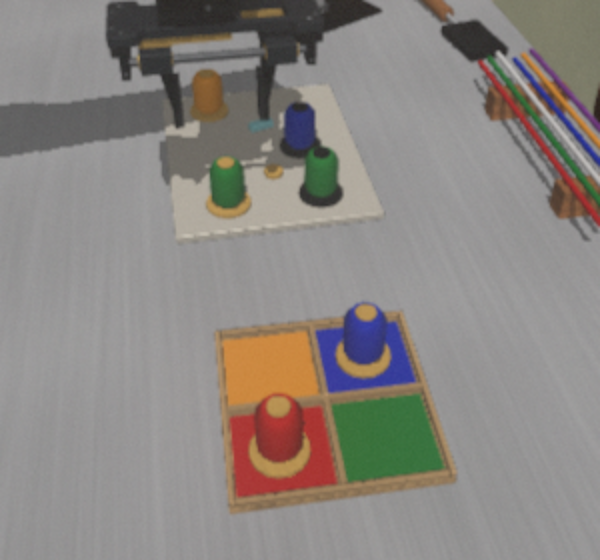

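Red and blue stand upright in their compartments, and the black-based pair is undisturbed. I'll grip green.

Emit:
servo_tool:
  plan:
    - [0,0,0.2,0,0,0,0.15]
    - [0,0,0.5,0,0,0,0.15]
    - [0,0,0.9,0,0,0,0.15]
    - [0,0,1.3,0,0,0,0.15]
    - [0,0,1.7,0,0,0,0.15]
    - [0,0,2.1,0,0,0,0.15]
    - [0,0,2.5,0,0,0,0.15]
    - [0,0,2.8,0,0,0,0.15]
    - [0,0,3.0,0,0,0,0.15]
    - [0,0,3.1,0,0,0,0.15]
    - [0,0,3.1,0,0,0,0.15]
    - [0,0,3.1,0,0,0,0.4]
    - [0,0,3.1,0,0,0,0.5]
    - [0,0,3.1,0,0,0,0.6]
    - [0,0,3.1,0,0,0,0.7]
    - [0,0,3.1,0,0,0,0.8]
    - [0,0,3.1,0,0,0,1]
    - [0,0,3.1,0,0,0,1]
  force: 20

```text
t: 24.37
tcp_pos: [0.4748, 0.082, 0.0268]
tool_rot: [0.708, 0.707, 0.0, 0.0]
ft_force: [-1.2, -0.4, 0.9]
opening: 0.407
gripper_force: 18.6
```

Emit:
servo_tool:
  plan:
    - [0,0,-0.1,0,0,0,1]
    - [0,0,-0.3,0,0,0,1]
    - [0,0,-0.7,0,0,0,1]
    - [0,0,-1.2,0,0,0,1]
    - [0,0,-1.7,0,0,0,1]
    - [0,0,-2.2,0,0,0,1]
    - [0,0,-2.7,0,0,0,1]
    - [0,0,-3.0,0,0,0,1]
    - [-0.1,0.05,-3.1,0,0,0,1]
    - [-0.3,0.1,-3.1,0,0,0,1]
    - [-0.6,0.2,-3.1,0,0,0,1]
    - [-1.0,0.3,-3.1,0,0,0,1]
    - [-1.4,0.4,-3.1,0,0,0,1]
    - [-1.8,0.5,-3.1,0,0,0,1]
    - [-2.2,0.6,-3.1,0,0,0,1]
    - [-2.6,0.7,-3.1,0,0,0,1]
    - [-3.0,0.8,-3.1,0,0,0,1]
    - [-3.2,0.9,-3.1,0,0,0,1]
    - [-3.4,1.0,-3.1,0,0,0,1]
    - [-3.43,1.0,-3.1,0,0,0,1]

```text
t: 26.03
tcp_pos: [0.5051, -0.022, 0.1196]
tool_rot: [0.708, 0.706, 0.0, 0.0]
ft_force: [-0.2, 0.6, -1.2]
opening: 0.411
gripper_force: 20.0
```

Emit:
servo_tool:
  plan:
    - [-0.2,0.05,0,0,0,0,1]
    - [-0.5,0.1,0,0,0,0,1]
    - [-0.9,0.2,0,0,0,0,1]
    - [-1.4,0.4,0,0,0,0,1]
    - [-1.9,0.55,0,0,0,0,1]
    - [-2.4,0.7,0,0,0,0,1]
    - [-2.9,0.85,0,0,0,0,1]
    - [-3.4,1.0,0,0,0,0,1]
    - [-3.9,1.15,0,0,0,0,1]
    - [-4.4,1.3,0,0,0,0,1]
    - [-4.9,1.45,0,0,0,0,1]
    - [-5.4,1.6,0,0,0,0,1]
    - [-5.9,1.75,0,0,0,0,1]
    - [-6.3,1.85,0,0,0,0,1]
    - [-6.6,1.92,0,0,0,0,1]
    - [-6.8,1.97,0,0,0,0,1]
    - [-6.95,2.0,0,0,0,0,1]
    - [-7.0,2.0,0,0,0,0,1]
    - [-7.0,2.0,0,0,0,0,1]
    - [-7.0,2.0,0,0,0,0,1]

```text
t: 27.7
tcp_pos: [0.5642, -0.2303, 0.1197]
tool_rot: [0.707, 0.707, 0.0, -0.0]
ft_force: [0.3, -0.4, -0.9]
opening: 0.401
gripper_force: 20.0
```

Emit:
servo_tool:
  plan:
    - [-0.02,0.03,0.2,0,0,0,1]
    - [-0.02,0.03,0.6,0,0,0,1]
    - [-0.02,0.03,1.0,0,0,0,1]
    - [-0.02,0.03,1.4,0,0,0,1]
    - [-0.02,0.03,1.8,0,0,0,1]
    - [-0.02,0.03,2.2,0,0,0,1]
    - [-0.02,0.03,2.5,0,0,0,1]
    - [-0.02,0.03,2.75,0,0,0,1]
    - [-0.02,0.03,2.9,0,0,0,1]
    - [-0.02,0.03,3.0,0,0,0,1]
    - [-0.02,0.03,3.07,0,0,0,1]
    - [-0.02,0.03,3.12,0,0,0,1]
    - [-0.02,0.03,3.15,0,0,0,1]
    - [-0.02,0.03,3.17,0,0,0,1]
    - [-0.02,0.03,3.19,0,0,0,1]
    - [-0.02,0.03,3.21,0,0,0,1]
    - [-0.02,0.03,3.22,0,0,0,1]
    - [-0.02,0.03,3.23,0,0,0,1]
    - [-0.02,0.03,3.24,0,0,0,1]
    - [-0.02,0.03,3.24,0,0,0,1]

```text
t: 29.37
tcp_pos: [0.5651, -0.2316, 0.0228]
tool_rot: [0.708, 0.707, -0.0, 0.0]
ft_force: [-3.0, 0.6, 3.1]
opening: 0.408
gripper_force: 20.0
```

Emit:
servo_tool:
  plan:
    - [0,0,0,0,0,0,0.55]
    - [0,0,0,0,0,0,0.5]
    - [0,0,0,0,0,0,0.4]
    - [0,0,0,0,0,0,0.3]
    - [0,0,0,0,0,0,0.3]
    - [0,0,0,0,0,0,0.3]
    - [0,0,-0.2,0,0,0,0.3]
    - [0,0,-0.5,0,0,0,0.3]
    - [0,0,-0.9,0,0,0,0.3]
    - [0,0,-1.4,0,0,0,0.3]
    - [0,0,-1.9,0,0,0,0.3]
    - [0,0,-2.4,0,0,0,0.3]
    - [0,0,-2.9,0,0,0,0.3]
    - [0,0,-3.2,0,0,0,0.3]
    - [0,0,-3.25,0,0,0,0.15]
    - [0,0,-3.25,0,0,0,0.15]

```text
t: 30.7
tcp_pos: [0.5655, -0.2317, 0.1209]
tool_rot: [0.708, 0.707, 0.0, 0.001]
ft_force: [1.0, -0.2, -0.1]
opening: 0.777
gripper_force: 0.0
```

Emit:
servo_tool:
  plan:
    - [0.2,-0.05,0,0,0,0,0.15]
    - [0.6,-0.1,0,0,0,0,0.15]
    - [1.2,-0.2,0,0,0,0,0.15]
    - [1.9,-0.35,0,0,0,0,0.15]
    - [2.7,-0.5,0,0,0,0,0.15]
    - [3.5,-0.65,0,0,0,0,0.15]
    - [4.3,-0.8,0,0,0,0,0.15]
    - [5.1,-0.95,0,0,0,0,0.15]
    - [5.9,-1.1,0,0,0,0,0.15]
    - [6.7,-1.25,0,0,0,0,0.15]
    - [7.4,-1.4,0,0,0,0,0.15]
    - [8.0,-1.5,0,0,0,0,0.15]
    - [8.5,-1.57,0,0,0,0,0.15]
    - [8.8,-1.6,0,0,0,0,0.15]
    - [9.0,-1.6,0,0,0,0,0.15]

```text
t: 31.95
tcp_pos: [0.5166, 0.0403, 0.1195]
tool_rot: [0.707, 0.707, -0.0, -0.0]
ft_force: [-0.1, -0.1, 0.1]
opening: 0.849
gripper_force: 0.0
```

Emit:
servo_tool:
  plan:
    - [0.2,-0.05,0,0,0,0,0.15]
    - [0.6,-0.1,0,0,0,0,0.15]
    - [1.2,-0.2,0,0,0,0,0.15]
    - [1.9,-0.35,0,0,0,0,0.15]
    - [2.6,-0.5,0,0,0,0,0.15]
    - [3.3,-0.65,0,0,0,0,0.15]
    - [4.0,-0.8,0,0,0,0,0.15]
    - [4.7,-0.95,0,0,0,0,0.15]
    - [5.4,-1.1,0,0,0,0,0.15]
    - [6.1,-1.25,0,0,0,0,0.15]
    - [6.7,-1.4,0,0,0,0,0.15]
    - [7.2,-1.5,0,0,0,0,0.15]
    - [7.6,-1.55,0,0,0,0,0.15]
    - [7.8,-1.55,0,0,0,0,0.15]
    - [7.82,-1.55,0,0,0,0,0.15]
    - [7.82,-1.55,0,0,0,0,0.15]

```text
t: 33.28
tcp_pos: [0.4714, 0.2729, 0.1197]
tool_rot: [0.708, 0.707, -0.0, 0.0]
ft_force: [-0.5, 0.7, -0.2]
opening: 0.846
gripper_force: 0.0
```

Emit:
servo_tool:
  plan:
    - [0,0,0.2,0,0,0,0.15]
    - [0,0,0.5,0,0,0,0.15]
    - [0,0,0.9,0,0,0,0.15]
    - [0,0,1.3,0,0,0,0.15]
    - [0,0,1.7,0,0,0,0.15]
    - [0,0,2.1,0,0,0,0.15]
    - [0,0,2.5,0,0,0,0.15]
    - [0,0,2.8,0,0,0,0.15]
    - [0,0,3.0,0,0,0,0.15]
    - [0,0,3.1,0,0,0,0.15]
    - [0,0,3.1,0,0,0,0.15]
    - [0,0,3.1,0,0,0,0.4]
    - [0,0,3.1,0,0,0,0.5]
    - [0,0,3.1,0,0,0,0.6]
    - [0,0,3.1,0,0,0,0.7]
    - [0,0,3.1,0,0,0,0.8]
    - [0,0,3.1,0,0,0,1]
    - [0,0,3.1,0,0,0,1]
  force: 20

```text
t: 34.78
tcp_pos: [0.4714, 0.2732, 0.027]
tool_rot: [0.708, 0.707, 0.0, 0.0]
ft_force: [0.1, 0.1, 2.0]
opening: 0.405
gripper_force: 19.7
```

Emit:
servo_tool:
  plan:
    - [0,0,-0.1,0,0,0,1]
    - [0,0,-0.3,0,0,0,1]
    - [0,0,-0.7,0,0,0,1]
    - [0,0,-1.2,0,0,0,1]
    - [0,0,-1.7,0,0,0,1]
    - [0,0,-2.2,0,0,0,1]
    - [0,0,-2.7,0,0,0,1]
    - [0,0,-3.0,0,0,0,1]
    - [-0.15,0,-3.1,0,0,0,1]
    - [-0.4,0,-3.1,0,0,0,1]
    - [-0.8,0,-3.1,0,0,0,1]
    - [-1.3,0.05,-3.1,0,0,0,1]
    - [-1.8,0.05,-3.1,0,0,0,1]
    - [-2.4,0.1,-3.1,0,0,0,1]
    - [-3.0,0.1,-3.1,0,0,0,1]
    - [-3.6,0.1,-3.1,0,0,0,1]
    - [-4.2,0.15,-3.1,0,0,0,1]
    - [-4.7,0.15,-3.1,0,0,0,1]
    - [-5.0,0.15,-3.1,0,0,0,1]
    - [-5.1,0.15,-3.1,0,0,0,1]

```text
t: 36.45
tcp_pos: [0.4752, 0.1179, 0.1192]
tool_rot: [0.709, 0.706, -0.001, -0.0]
ft_force: [0.9, 0.3, -2.0]
opening: 0.403
gripper_force: 20.0
```

Emit:
servo_tool:
  plan:
    - [-0.2,0,0,0,0,0,1]
    - [-0.6,0,0,0,0,0,1]
    - [-1.1,0,0,0,0,0,1]
    - [-1.7,0.05,0,0,0,0,1]
    - [-2.3,0.05,0,0,0,0,1]
    - [-2.9,0.1,0,0,0,0,1]
    - [-3.5,0.1,0,0,0,0,1]
    - [-4.1,0.1,0,0,0,0,1]
    - [-4.7,0.15,0,0,0,0,1]
    - [-5.3,0.15,0,0,0,0,1]
    - [-5.9,0.2,0,0,0,0,1]
    - [-6.5,0.2,0,0,0,0,1]
    - [-7.1,0.2,0,0,0,0,1]
    - [-7.6,0.25,0,0,0,0,1]
    - [-8.1,0.25,0,0,0,0,1]
    - [-8.5,0.27,0,0,0,0,1]
    - [-8.7,0.27,0,0,0,0,1]
    - [-8.8,0.27,0,0,0,0,1]
    - [-8.8,0.27,0,0,0,0,1]
    - [-8.8,0.27,0,0,0,0,1]

```text
t: 38.12
tcp_pos: [0.4834, -0.1429, 0.1199]
tool_rot: [0.707, 0.707, 0.0, -0.0]
ft_force: [0.4, 0.5, -1.4]
opening: 0.406
gripper_force: 20.0
```

Emit:
servo_tool:
  plan:
    - [-0.02,0.02,0.2,0,0,0,1]
    - [-0.02,0.02,0.6,0,0,0,1]
    - [-0.02,0.02,1.0,0,0,0,1]
    - [-0.02,0.02,1.4,0,0,0,1]
    - [-0.02,0.02,1.8,0,0,0,1]
    - [-0.02,0.02,2.2,0,0,0,1]
    - [-0.02,0.02,2.5,0,0,0,1]
    - [-0.02,0.02,2.75,0,0,0,1]
    - [-0.02,0.02,2.9,0,0,0,1]
    - [-0.02,0.02,3.0,0,0,0,1]
    - [-0.02,0.02,3.07,0,0,0,1]
    - [-0.02,0.02,3.12,0,0,0,1]
    - [-0.02,0.02,3.15,0,0,0,1]
    - [-0.02,0.02,3.17,0,0,0,1]
    - [-0.02,0.02,3.19,0,0,0,1]
    - [-0.02,0.02,3.21,0,0,0,1]
    - [-0.02,0.02,3.22,0,0,0,1]
    - [-0.02,0.02,3.23,0,0,0,1]
    - [-0.02,0.02,3.24,0,0,0,1]
    - [-0.02,0.02,3.24,0,0,0,1]

```text
t: 39.78
tcp_pos: [0.484, -0.1444, 0.023]
tool_rot: [0.708, 0.707, -0.0, 0.0]
ft_force: [-2.2, -0.1, 3.0]
opening: 0.408
gripper_force: 20.0
```

Contact. I'll release, lift clear and check.

Emit:
servo_tool:
  plan:
    - [0,0,0,0,0,0,0.55]
    - [0,0,0,0,0,0,0.5]
    - [0,0,0,0,0,0,0.4]
    - [0,0,0,0,0,0,0.3]
    - [0,0,0,0,0,0,0.3]
    - [0,0,0,0,0,0,0.3]
    - [0,0,-0.2,0,0,0,0.3]
    - [0,0,-0.5,0,0,0,0.3]
    - [0,0,-0.9,0,0,0,0.3]
    - [0,0,-1.4,0,0,0,0.3]
    - [0,0,-1.9,0,0,0,0.3]
    - [0,0,-2.5,0,0,0,0.3]
    - [0,0,-3.2,0,0,0,0.3]
    - [0,0,-3.9,0,0,0,0.3]
    - [0,0,-4.6,0,0,0,0.3]
    - [0,0,-5.2,0,0,0,0.3]
    - [0,0,-5.6,0,0,0,0.3]
    - [0,0,-5.8,0,0,0,0.3]
    - [0,0,-5.8,0,0,0,0.3]

```text
t: 41.37
tcp_pos: [0.4845, -0.1445, 0.1983]
tool_rot: [0.708, 0.707, 0.0, 0.001]
ft_force: [0.4, 0.1, -0.4]
opening: 0.704
gripper_force: 0.0
```

```bash
python3 - <<'E'
from h import *
s=capture("side")["frame"][100:380,160:460]
cv2.imwrite("pics/d.png",cv2.resize(s,None,fx=2,fy=2)[...,::-1])
print(get_obs()["t"])
E
```

```text
41.4167
```

View pics/d.png

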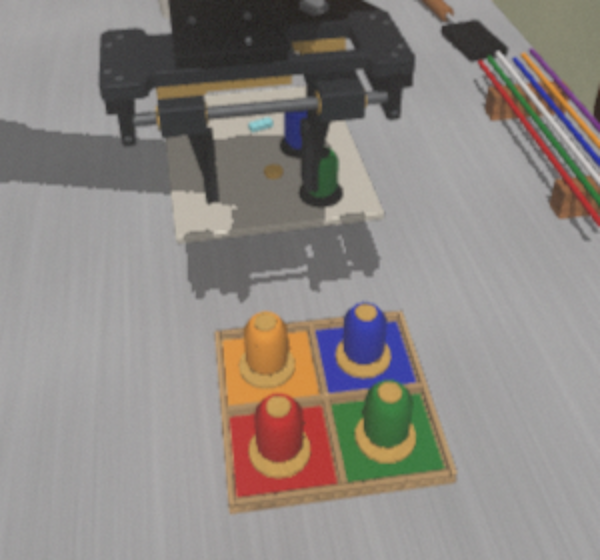

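All four knobs stand upright on their own inlays: amber (266,350), blue (364,340), red (279,435), green (388,420). The black-based pair is still on the slab.

```bash
python3 -c "from plant import job_done;print(job_done())"
```

```text
the job is handed in; nothing more can be done
None
```

I set all four brass-based knobs upright on their matching inlays in the order blue, red, green, amber, left the two black-based look-alikes standing on the slab, and handed the job in at about 41 s.

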